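# Line up the cartons, then show the tagged one to the inspection camera

### The arm

A 6-joint arm with a two-finger parallel gripper is mounted at the origin on a cart in front of the work surface, level with it; the furniture and walls round the work are solid. World frame = base frame: x ahead of the robot, y to its left, z up, the work surface at z = 0. Lengths are in m, angles in degrees, forces in N, time in s.
With the tool pointing down it reaches from about 0.375 to 0.9 m from the base axis. Payload 3.1 kg.
Tool frame: the origin (TCP) lies on the centre line of the jaws, within the pads' length; the fingertips stand 22 mm ahead of it and the grasp point (between the pads) lies 3 mm ahead of it; z points along the fingers, y is the line along which they close (so a half turn about z gives the same grasp; the last joint's range is limited). The gripper opens to 87 mm and grips with 3 to 60 N. Pads are 19 mm wide; open, the fingers measure 117 mm over their backs; the gripper's body (75 mm by 190 mm) begins 51 mm behind the grasp point.
Start: joints at [60.017, 30.224, 82.088, -0, 67.689, -10.227], TCP at [0.211, 0.588, 0.22] pointing down, gripper open.
Joint ranges: [-176.69, 176.69], [-43.24, 126.21], [12.49, 139.97], [-82, 262], [0, 151.66], [-163.58, 163.58]. Speed limits (degrees/s): [159.86, 159.86, 180, 180, 180, 180].

### API

Orientations are given as a 3x3 rotation matrix whose columns are the frame's x, y, z axes.
In Python, from rig import * gives the robot as it stands.
- The arm moves only by the shell command python3 -m jog 'ROWS'. ROWS is text: rows parted by semicolons, each of 7 numbers parted by spaces: the shift along the tool's x, y, z in mm, then the turn, a rotation vector about the tool's x, y, z in rad, then the finger opening in mm, from 0 to 87. In form: tx ty tz ax ay az fingers; .... A call has 1 to 12 rows; each row shifts and turns the commanded pose from where the row before left it, along the tool's axes as they then stand; what a row does not reach is not made up. A row lasts 1/8 s, in which the tool goes at most 62.5 mm and 10.7 degrees, less where a joint would pass 70% of its speed; a pose out of reach is approached as far as the arm can. A call with a gripper value outside its range is refused whole. The fingers move at their own pace and stop on an object; the grip force is fixed at half the most. Time passes only in rows, so rows that do not move let the fingers close. It gives the time, the measured TCP pose, the force, the opening and the grip force at its end, in the units of the state.
- read_state(): the state, without advancing time (a new reading comes with each control period).
- capture(name): name is "side" or "top"; returns a dict with "color" (384x512x3 uint8, red, green, blue), "camera_matrix" (3x3 intrinsics, pixels), "R" (3x3) and "t" (3): a world point X has camera coordinates R X + t. Camera axes: x right, y down, z forward; pixel columns grow to the right and rows downward; lengths in m; the calibration is good to about 2 mm. A picture is of the moment at which its call begins. There is no depth.
- hand_in(): hands the job in; it is judged then, once.
Trained networks look in the newest picture that a camera, given by its name, has taken for a name from the list of things; names that differ only in an ending like _2 or _b are one class to them, and where a whole thing is asked for, a point or a joint stands for the part that bears it (a point fixed in the world has none). Each returns a list of dicts, best first, with "conf" (0 to 1); they miss things now and then, are a little off and sometimes report something else, mostly with a low value. They report only what shows in the picture. A call takes as long as a camera call. They do not tell look-alikes from the thing itself.
- find_in(camera, target): "at" ([x, y, z] in m, in world coordinates, good to about 4 mm: the middle of the surface that is visible of it).
- trace(camera, target): "pixels" (384x512 bool, what is visible of it).
- place_of(camera, target): "at" ([x, y, z] in m, in world coordinates, good to about 4 mm: a listed point, or the origin of a listed thing).
The state is a dict: "time_s": time; "joint_positions": joint angles; "qvel": joint speeds; "tau": joint torques, N m; "position": TCP position; "tcp_rot": TCP orientation; "force": force on the tool from outside, world axes, zero at the start; "moment": the same for the moment, N m; "opening": opening from 0.0 (shut) to 1.0 (fully open); "grasp_force": force on a finger pad.
Only numpy, scipy, OpenCV 4.12 (cv2) and the standard library are available. Lean on these libraries where they do the work, as an engineer would, in place of code of your own. Each camera call takes 0.05 s, during which the arm holds its last target. There are 200 camera calls.

### The job

Square up the batch first: bring the three kraft cartons into an even row on the far side of the stop rail, each standing with a wide face flat against the rail, centred on one of its three blue marks, and let go of them. Then pick the carton with the orange tag out of the row and hold it up to the inspection camera, right way up, the tag centred in front of the lens, 12 cm from it and squarely facing it along the camera's downward tilt, with no finger on the tag; finish while still holding it there. Leave the other two cartons in their row, do not knock any carton over, do not bump the camera, and leave the bear stopper, tape roll and pink marker where they are.

Things in the scene. Friction and masses are not known exactly. Their poses are not given: they have to be found in the camera images.
- rail: Fixed steel stop rail on the table, 20 mm (x) x 360 mm (y), 24 mm high, black end blocks and three blue stripes across it at y = -120, 0 and +120 mm. Origin: middle of its underside. Its +x points away from the robot (yaw varies a little); the cartons belong on its +x side.
- bay0 (a point): Where the underside centre of a carton belongs when it stands flat against the rail at the blue mark y = -120 mm: on the table, 27 mm to +x of the rail's middle line (10 mm half rail + 17 mm half carton). Any carton may stand at any mark.
- bay1 (a point): Where the underside centre of a carton belongs when it stands flat against the rail at the blue mark y = 0 mm: on the table, 27 mm to +x of the rail's middle line (10 mm half rail + 17 mm half carton). Any carton may stand at any mark.
- bay2 (a point): Where the underside centre of a carton belongs when it stands flat against the rail at the blue mark y = 120 mm: on the table, 27 mm to +x of the rail's middle line (10 mm half rail + 17 mm half carton). Any carton may stand at any mark.
- carton_sample: Loose closed kraft carton, 34 (its x) x 46 (its y) x 56 mm high, about 60 g. It alone has the orange tag: 30 x 53 mm, 1 mm thick, on its -x face, folded 27 mm over onto the top. Origin: centre of its underside, z up; its labelled face looks along its -x, which at the start points roughly away from the rail. 
- tag_centre (a point): Centre of the orange tag's outer face: at (-18, 0, 30) mm in the tagged carton's frame; the tag faces along the carton's -x.
- tag: The orange tag itself, stuck to the tagged carton (same origin and axes as that carton); keep fingers off it.
- carton_b: Loose closed kraft carton, 34 (its x) x 46 (its y) x 56 mm high, about 60 g. No tag. Origin: centre of its underside, z up; its labelled face looks along its -x, which at the start points roughly away from the rail. 
- carton_c: Loose closed kraft carton, 34 (its x) x 46 (its y) x 56 mm high, about 60 g. No tag. Origin: centre of its underside, z up; its labelled face looks along its -x, which at the start points roughly away from the rail. 
- camera_head: Head of the fixed inspection camera (blue finned box 56 x 44 x 44 mm behind a black lens barrel 34 mm across) on a 280 mm post with an 80 x 80 mm foot, beyond the cartons, looking back towards the robot, 0.35 rad (20 degrees) downward. Origin: centre of the lens front, 250 mm above the table. It looks along its own -x; z is the up of its picture.
- camera_stand: The fixed camera stand: dark foot 80 x 80 x 10 mm, upright post 14 mm across, 280 mm high, carrying the camera head. Origin: middle of the foot's underside; the lens front lies 56 mm to its -x (the side the camera looks to), 250 mm up.
- focus (a point): Point 120 mm straight in front of the lens, on its optical axis: (-120, 0, 0) mm in the head's frame. The tag's centre belongs here, the carton's x axis then pointing against the head's x and both z axes parallel.
- stopper: Bystander: loose tan bear-shaped stopper, 38 x 48 x 59 mm, upright; origin at its underside.
- tape: Bystander: loose kraft tape roll lying flat, 107 mm across, 25 mm high; origin at its underside.
- marker: Bystander: loose pink felt marker lying along its x, 128 x 13 x 15 mm; origin at its underside.
Mind the look-alikes: they are no part of the job. What is shaped like the carton_c but green, turquoise or yellow is not meant.

How it is judged:
By the outcome, as a careful person would: the job done as asked, in the order asked, and still so for the second after the job is handed in, while the arm keeps its last pose, push and grip.
It also fails if it takes over 61 s, if anything falls off the work surface, if the arm or the gripper's body presses on something with over 40 N, if the wrist force passes 120 N, or if a joint passes its speed limit or range.

## Working session

There is one attempt and no reset: what is moved stays moved. The work goes in short steps, Python scripts to look and compute and a shell command to move; the robot and the scene stay as the last step left them, time stands still between calls to the robot, and variables do not carry over. Pictures are saved under pics/ and viewed, at most 10 in all, crops included, and the job is handed in when it is done.

```bash
mkdir -p pics; ls; python3 - <<'E'
from rig import *
import cv2,numpy as np
s=read_state();print(s)
for c in("side","top"):
    d=capture(c);cv2.imwrite(f"pics/{c}0.png",d["color"][:,:,::-1])
    print(c,d["camera_matrix"].tolist(),d["R"].tolist(),d["t"].tolist())
    for n in["rail","carton_sample","carton_b","tag","tag_centre","camera_head","camera_stand","stopper","tape","marker","bay0","bay1","bay2","focus"]:
        print(n,[(round(r["conf"],2),np.round(r["at"],3).tolist()) for r in place_of(c,n)][:6])
E
```

```text
pics
{'time_s': 0.0, 'joint_positions': array([ 6.00167372e+01,  3.02793124e+01,  8.21551630e+01, -6.95533015e-04,
        6.76890969e+01, -1.02267483e+01]), 'qvel': array([ 0.01582438, -0.01378221,  0.01175343,  0.01813776, -0.03416282,
       -0.0037898 ]), 'tau': array([-1.69538256e-03, -4.40046501e+01, -1.76589614e+01,  6.31876267e-02,
        5.82797604e-02, -1.48864947e-04]), 'position': array([0.21086593, 0.5875825 , 0.21947471]), 'tcp_rot': array([[-9.41138951e-01,  3.38018244e-01, -1.06809800e-03],
       [ 3.38019727e-01,  9.41137160e-01, -1.87372118e-03],
       [ 3.71874777e-04, -2.12447018e-03, -9.99997674e-01]]), 'force': array([-0.90284164,  0.22631295, -0.09354337]), 'moment': array([-0.01194131,  0.01897786, -0.03255722]), 'grasp_force': 0.0, 'opening': 1.0041973292101787}
side [[414.4862991459435, 0.0, 255.1013412952201], [0.0, 414.4862991459435, 187.91929925852108], [0.0, 0.0, 1.0]] [[-0.9922070905593648, -0.12179092870287854, -0.026307016733391128], [-0.018491814291825597, 0.35272791052909636, -0.9355431972592043], [0.12321989388048177, -0.9277661293771553, -0.352
[... 1663 characters left out ...]
 -0.073, -0.0]), (0.5, [0.391, 0.01, -0.004])]
tag [(0.68, [0.529, -0.129, 0.0])]
tag_centre [(0.65, [0.542, -0.131, 0.029])]
camera_head [(0.86, [0.72, 0.05, 0.25])]
camera_stand [(0.66, [0.775, 0.067, -0.001])]
stopper [(0.63, [0.512, 0.31, -0.0])]
tape [(0.66, [0.467, -0.331, 0.004])]
marker [(0.49, [0.687, -0.157, -0.003]), (0.36, [0.718, 0.052, 0.251])]
bay0 [(0.71, [0.484, -0.011, 0.002]), (0.63, [0.491, -0.133, -0.001]), (0.57, [0.483, 0.106, 0.0])]
bay1 [(0.71, [0.484, -0.011, 0.002]), (0.63, [0.491, -0.133, -0.001]), (0.57, [0.483, 0.106, 0.0])]
bay2 [(0.71, [0.484, -0.011, 0.002]), (0.63, [0.491, -0.133, -0.001]), (0.57, [0.483, 0.106, 0.0])]
focus [(0.39, [0.492, -0.133, -0.001])]
```

View pics/side0.png

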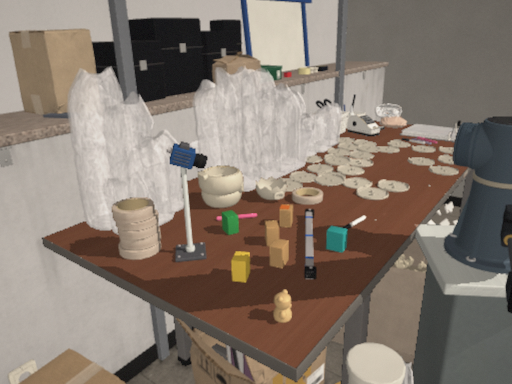

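View pics/top0.png

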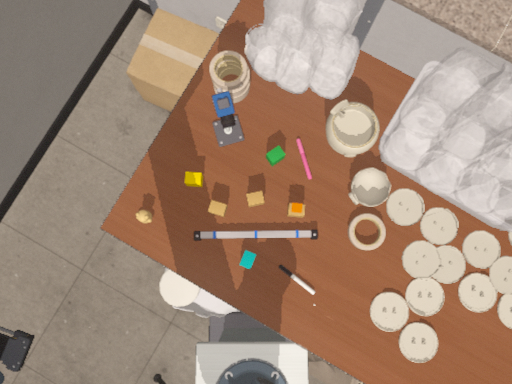

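Tagged kraft carton: side (286,215), top (297,210). Other kraft cartons: side (272,232) and (279,252), top (256,198) and (218,209). Look-alikes to avoid are green at side (230,222), yellow (241,266) and teal (337,238). Next I'll refine the poses by silhouette fits.

```bash
cat > fit.py <<'E'
from rig import *
import cv2,numpy as np
from scipy.optimize import minimize
from scipy.spatial.transform import Rotation as Ro
def proj(d,X):
    c=X@d["R"].T+d["t"];p=c@d["camera_matrix"].T;return p[:,:2]/p[:,2:]
def box(lo,hi):return np.array([[x,y,z] for x in(lo[0],hi[0]) for y in(lo[1],hi[1]) for z in(lo[2],hi[2])],float)
S=3
def render(d,parts,occ=None):
    m=np.zeros((384*S,512*S),np.uint8)
    for P in parts:
        h=cv2.convexHull((((proj(d,P)+.5)*S-.5)*16).round().astype(np.int32))
        cv2.fillConvexPoly(m,h,255,shift=4)
    return cv2.resize(m,(512,384),interpolation=cv2.INTER_AREA)/255.
def fit(obs,model,p0,steps,tries=3):
    # obs: list of (d, mask)
    def cost(p):
        c=0
        for d,m in obs:
            r=render(d,model(p));c+=np.abs(r-m).sum()/max(m.sum(),1)
        return c
    p=np.array(p0,float);best=None
    for k in range(tries):
        sx=np.vstack([p]+[p+np.eye(len(p))[i]*steps[i]*(-1)**k for i in range(len(p))])
        o=minimize(cost,p,method="Nelder-Mead",options=dict(initial_simplex=sx,xatol=1e-5,fatol=1e-5,maxiter=400))
        p=o.x
    return p,o.fun/len(obs)
def planar(B):
    def f(p):
        R=Ro.from_euler("z",p[2]).as_matrix();return [B@R.T+[p[0],p[1],0]]
    return f
CART=box((-.017,-.023,0),(.017,.023,.056));RAIL=box((-.01,-.18,0),(.01,.18,.024))
def near(cam,d,name,xyz,tol=20):
    # mask whose centroid is closest to projection of xyz
    q=proj(d,np.array([xyz]))[0];b=None
    for r in trace(cam,name):
        ys,xs=np.nonzero(r["pixels"])
        if len(xs)==0: continue
        e=np.hypot(xs.mean()-q[0],ys.mean()-q[1])
        if b is None or e<b[0]:b=(e,r["pixels"].astype(float),r["conf"])
    return b if b and b[0]<tol else None
E
cat > m1.py <<'E'
from fit import *
D={c:capture(c) for c in("top","side")}
def go(label,names,xyz,model,p0,steps,cams=("top","side"),tol=20):
    obs={}
    for c in cams:
        m=None
        for n in names:
            b=near(c,D[c],n,xyz,tol)
            if b is not None: m=b[1] if m is None else np.maximum(m,b[1])
        if m is not None: obs[c]=(D[c],m)
    for sel in(list(obs),)+tuple([c] for c in obs):
        p,e=fit([obs[c] for c in sel],model,p0,steps)
        print(label,sel,np.round(p[:2]*1000,1),*(np.round(np.degrees(p[2:3]),1)),np.round(p[3:],4),"err",round(e,3))
go("rail",["rail"],(.458,-.013,.012),planar(RAIL),(.458,-.013,0.015),(.004,.004,.03))
go("sample",["carton_sample"],(.529,-.13,.028),planar(CART),(.529,-.13,0),(.004,.004,.15))
go("b",["carton_b"],(.561,-.01,.028),planar(CART),(.561,-.01,0.1),(.004,.004,.15))
go("c",["carton_b"],(.535,.099,.028),planar(CART),(.535,.099,-.2),(.004,.004,.15))
cyl=lambda r,x0,x1:np.array([[x,r*np.cos(a),r*np.sin(a)] for x in(x0,x1) for a in np.linspace(0,6.28,24)])
def cam(p):
    R=Ro.from_euler("z",p[2]).as_matrix();T=np.array([p[0],p[1],0])
    H=R@Ro.from_euler("y",-.35).as_matrix();o=T+R@[-.056,0,.25]
    L=p[3]
    return [box((-.04,-.04,0),(.04,.04,.01))@R.T+T,box((-.006,-.006,0),(.006,.006,.28 if 0 else .25))@R.T+T,
      cyl(.017,0,L)@H.T+o,box((L,-.022,-.022),(L+.056,.022,.022))@H.T+o]
go("cam",["camera_stand","camera_head"],(.76,.06,.16),cam,(.773,.068,.29,.028),(.004,.004,.1,.008),tol=70)
for n in("bay1","camera_head","camera_stand"):
  for c in D: print(c,n,[np.round(r["at"],4).tolist() for r in place_of(c,n)[:3]])
d=D["top"]["color"][60:250,150:330,::-1];cv2.imwrite("pics/crop.png",cv2.resize(d,None,fx=3,fy=3,interpolation=3))
E
python3 m1.py
```

```text
rail ['top', 'side'] [457.9 -15.7] 0.4 [] err 0.141
rail ['top'] [457.2 -13.2] 0.2 [] err 0.14
rail ['side'] [458.  -15.7] 0.5 [] err 0.134
sample ['top', 'side'] [ 528.3 -132.1] 0.9 [] err 0.153
sample ['top'] [ 526.9 -131.9] -5.9 [] err 0.069
sample ['side'] [ 529.5 -131.4] 3.9 [] err 0.173
b ['top', 'side'] [560.5 -13.4] 12.0 [] err 0.199
b ['top'] [559.6 -13.7] 11.0 [] err 0.083
b ['side'] [563.  -20.4] 10.2 [] err 0.286
c ['top', 'side'] [532.6  95.2] -18.8 [] err 0.079
c ['top'] [532.2  95.7] -15.7 [] err 0.106
c ['side'] [532.7  94.2] -19.2 [] err 0.044
cam ['top', 'side'] [771.7  67.4] 16.4 [0.0302] err 0.098
cam ['top'] [770.4  67.5] 16.9 [0.0309] err 0.071
cam ['side'] [773.   63.8] 15.7 [0.032] err 0.106
top bay1 [[0.489, -0.1356, -0.0018], [0.4833, 0.1083, 0.0001], [0.4862, -0.0089, 0.001]]
side bay1 [[0.4888, -0.0077, -0.0029], [0.4839, -0.1288, 0.0003], [0.4899, 0.1053, 0.0036]]
top camera_head [[0.7218, 0.0516, 0.2522]]
side camera_head [[0.7223, 0.0552, 0.2534]]
top camera_stand [[0.7768, 0.0654, -0.0005], [0.5443, -0.129, 0.0263], [0.685, -0.1558, -0.0027]]
side camera_stand [[0.771, 0.0713, 0.0019]]
```

View pics/crop.png

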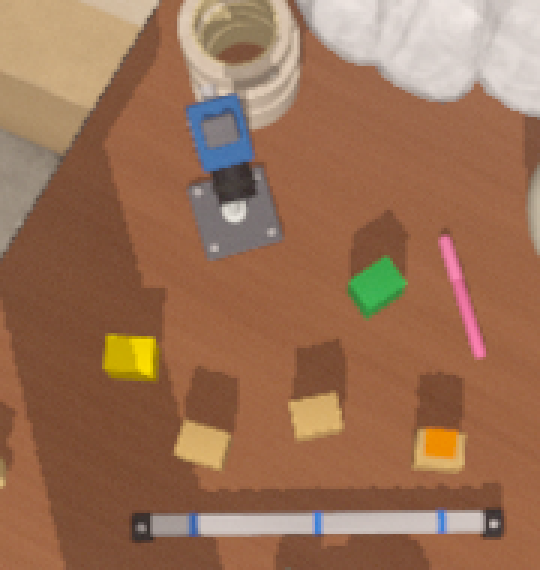

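The crop confirms it: the orange patch is on the kraft carton at crop (440,445), and the other two kraft cartons are at (317,415) and (202,445). I'll get the rail line precisely from its blue stripes.

```bash
cat > m2.py <<'E'
from fit import *
def unproj(d,uv,z):
    r=d["R"].T@np.linalg.solve(d["camera_matrix"],[uv[0],uv[1],1]);o=-d["R"].T@d["t"];return o+r*(z-o[2])/r[2]
if __name__=="__main__":
  for c in("top","side"):
    d=capture(c);im=d["color"].astype(float)
    w=np.clip(im[:,:,2]-im[:,:,0]-40,0,None)
    P=[]
    for y in(-.13,-.01,.108):
        q=proj(d,np.array([[.458,y,.024]]))[0].round().astype(int)
        sl=np.s_[q[1]-7:q[1]+8,q[0]-7:q[0]+8];ww=w[sl];Y,X=np.mgrid[sl]
        P.append(unproj(d,((X*ww).sum()/ww.sum(),(Y*ww).sum()/ww.sum()),.024 if c=="top" else .02))
    P=np.array(P);v=P[2]-P[0];print(c,np.round(P*1000,1).tolist(),"yaw",np.degrees(np.arctan2(-v[0],v[1])),np.linalg.norm(v))
    # rail top-face light edge fit: bright pixels
  d=capture("top");
  for n,(x,y) in dict(s=(.528,-.132),b=(.56,-.013),c=(.532,.096)).items():
    im=d["color"].astype(int);q=proj(d,np.array([[x,y,.056]]))[0].round().astype(int)
    sl=np.s_[q[1]-16:q[1]+17,q[0]-16:q[0]+17]
    m=((im[:,:,0]>170)&(im[:,:,0]-im[:,:,2]>30))[sl].astype(np.uint8)
    k,lab,st,_=cv2.connectedComponentsWithStats(m);j=1+st[1:,4].argmax()
    ys,xs=np.nonzero(lab==j);X=np.array([unproj(d,(a+q[0]-16,b+q[1]-16),.056)[:2] for a,b in zip(xs,ys)])
    (cx,cy),wh,a=cv2.minAreaRect((X*1000).astype(np.float32));print(n,cx,cy,wh,a,X.mean(0)*1000)
E
python3 m2.py
```

```text
top [[459.2, -133.4, 24.0], [458.4, -13.3, 24.0], [457.1, 106.9, 24.0]] yaw 0.5003520236222482 0.24030578462429625
side [[460.5, -141.5, 20.0], [460.1, -20.8, 20.0], [459.9, 99.4, 20.0]] yaw 0.14199815906767524 0.24083178149343606
s 525.466552734375 -129.61712646484375 (48.488868713378906, 41.571956634521484) 83.42729187011719 [ 524.66208023 -129.75837098]
b 557.3408203125 -12.470714569091797 (39.057369232177734, 47.81589889526367) 11.208438873291016 [557.43170811 -12.39998697]
c 531.0588989257812 96.72972869873047 (48.20759201049805, 36.18532180786133) 71.36259460449219 [530.85839097  96.8538208 ]
```

```bash
cat > pl.py <<'E'
import sys,numpy as np
from rig import read_state
from scipy.spatial.transform import Rotation as Ro
# usage: pl.py x y z(mm) yaw(deg) [pitch deg] : tool y along world yaw-rotated +y, tool z down, pitched forward
def target(yaw,p=0): # tool x ~ -x world
    return Ro.from_euler("z",yaw,degrees=True).as_matrix()@Ro.from_euler("y",-p,degrees=True).as_matrix()@np.array([[-1,0,0],[0,1,0],[0,0,-1.]])
s=read_state();R=s["tcp_rot"];p=s["position"]*1000
a=[float(v) for v in sys.argv[1:]]
T=target(a[3],a[4] if len(a)>4 else 0)
r=Ro.from_matrix(R.T@T).as_rotvec();d=np.array(a[:3])-p
n0=int(np.ceil(max(np.linalg.norm(d)/60,np.linalg.norm(r)/.18,1)))
print("p",p.round(1),"yaw",np.degrees(np.arctan2(-R[0,1],R[1,1])).round(2),"t",s["time_s"],"open",s["opening"]*87,"f",s["force"].round(1),s["grasp_force"])
print("shift now axes",(R.T@d).round(1),"after turn",(T.T@d).round(1),"turn",r.round(4),"n>=",n0)
E
python3 pl.py 532 96 110 -18; python3 pl.py 532 96 33 -18
```

```text
p [211.2 588.2 220.5] yaw -19.76 t 2.65 open 87.03079579363909 f [-0.1 -0.2  0.7] 0.0
shift now axes [-468.3 -354.8  110.4] after turn [-457.2 -369.   110.5] turn [ 0.      0.     -0.0307] n>= 10
p [211.2 588.2 220.5] yaw -19.76 t 2.65 open 87.03079579363909 f [-0.1 -0.2  0.7] 0.0
shift now axes [-468.3 -354.8  187.4] after turn [-457.2 -369.   187.5] turn [ 0.      0.     -0.0307] n>= 11
```

```bash
python3 -m jog '0 0 0 0 0 -0.031 87; -42 -33.5 10 0 0 0 87; -42 -33.5 10 0 0 0 87; -42 -33.5 10 0 0 0 87; -42 -33.5 10 0 0 0 87; -42 -33.5 10 0 0 0 87; -42 -33.5 10 0 0 0 87; -42 -33.5 10 0 0 0 87; -42 -33.5 10 0 0 0 87; -42 -33.5 10 0 0 0 87; -42 -33.5 10 0 0 0 87; -37 -34 10 0 0 0 87'; python3 pl.py 532 96 33 -18
```

```text
time_s: 4.15
position: [0.5336, 0.0944, 0.1104]
tcp_rot: [[-0.951, 0.308, 0.002], [0.308, 0.951, 0.0], [-0.001, 0.0, -1.0]]
force: [0.1, 0.8, 0.4]
opening: 0.999
grasp_force: 0.0
p [533.6  94.4 110.4] yaw -17.94 t 4.15 open 86.95125894185924 f [0.1 0.8 0.4] 0.0
shift now axes [ 2.2  1.  77.3] after turn [ 2.   1.  77.4] turn [0.0005 0.0014 0.001 ] n>= 2
```

```bash
python3 -m jog '2 1 40 0 0 0 87; 0 0 25 0 0 0 87; 0 0 12 0 0 0 87; 0 0 0 0 0 0 40; 0 0 0 0 0 0 40; 0 0 0 0 0 0 40; 0 0 0 0 0 0 40; 0 0 0 0 0 0 40'; python3 pl.py 490 107 36 0.5
```

```text
time_s: 5.15
position: [0.5307, 0.0978, 0.0339]
tcp_rot: [[-0.951, 0.309, 0.001], [0.309, 0.951, 0.0], [-0.001, 0.0, -1.0]]
force: [-0.2, 0.5, 3.9]
opening: 0.524
grasp_force: 30.2
p [530.7  97.8  33.9] yaw -17.98 t 5.15 open 45.56479242988069 f [-0.2  0.5  3.9] 30.21140456199646
shift now axes [41.5 -3.8 -2.2] after turn [40.6  9.5 -2.1] turn [ 2.000e-04  9.000e-04 -3.225e-01] n>= 2
```

```bash
python3 -m jog '0 0 -5 0 0 0 40; 0 0 0 0 0 -0.161 40; 0 0 0 0 0 -0.161 40; 15 4 0 0 0 0 40; 15 4 0 0 0 0 40; 4 1 0 0 0 0 40; 0 0 4.5 0 0 0 40; 0 0 0 0 0 0 40'; python3 pl.py 485 107 34 0.5
```

```text
time_s: 6.15
position: [0.4966, 0.1065, 0.0339]
tcp_rot: [[-1.0, -0.008, 0.0], [-0.008, 1.0, 0.0], [-0.0, 0.0, -1.0]]
force: [-0.4, 1.5, 1.0]
opening: 0.528
grasp_force: 30.0
p [496.6 106.5  33.9] yaw 0.44 t 6.15 open 45.964723405937356 f [-0.4  1.5  1. ] 29.961918890476227
shift now axes [11.5  0.6 -0.1] after turn [11.5  0.6 -0.1] turn [ 0.0002  0.0001 -0.0011] n>= 1
```

Now nudge toward the rail, watching the force.

```bash
python3 -m jog '4 0.3 0 0 0 0 40; 3 0.2 0 0 0 0 40; 1.5 0 0 0 0 0 40; 0 0 0 0 0 0 40'|egrep 'pos|force'; python3 -m jog '1.5 0 0 0 0 0 40; 0 0 0 0 0 0 40'|egrep 'pos|force';python3 -m jog '1.5 0 0 0 0 0 40; 0 0 0 0 0 0 40'|egrep 'pos|force'
```

```text
position: [0.4875, 0.1068, 0.0339]
force: [-0.7, -0.3, -0.4]
grasp_force: 30.0
position: [0.4861, 0.1069, 0.0339]
force: [0.6, 0.6, -0.0]
grasp_force: 30.0
position: [0.4846, 0.1069, 0.0339]
force: [-0.4, -0.9, -0.7]
grasp_force: 30.0
```

```bash
cat > look.py <<'E'
from fit import *
from m2 import unproj
import sys
d=capture("top");cv2.imwrite("pics/"+sys.argv[1]+".png",cv2.resize(d["color"][140:260,170:340,::-1],None,fx=4,fy=4,interpolation=cv2.INTER_CUBIC))
E
python3 look.py a
for k in 1; do python3 -m jog '1.5 0 0 0 0 0 40; 0 0 0 0 0 0 40'|egrep 'pos|force'; done; python3 -m jog '1.5 0 0 0 0 0 40; 0 0 0 0 0 0 40'|egrep 'pos|force'; python3 -m jog '1 0 0 0 0 0 40; 0 0 0 0 0 0 40'|egrep 'pos|force'
```

```text
position: [0.4831, 0.1069, 0.0339]
force: [-0.4, 0.3, -0.9]
grasp_force: 30.0
position: [0.4825, 0.1068, 0.0341]
force: [0.5, 0.2, -0.8]
grasp_force: 30.0
position: [0.4824, 0.1068, 0.0341]
force: [4.0, 0.1, -2.2]
grasp_force: 30.0
```

```bash
python3 -m jog '2 0 0 0 0 0 40; 0 0 0 0 0 0 40'|egrep 'pos|force'; python3 -m jog '2 0 0 0 0 0 40; 0 0 0 0 0 0 40'|egrep 'pos|force|rot'
```

```text
position: [0.4822, 0.1068, 0.0343]
force: [5.8, 1.1, -3.8]
grasp_force: 29.9
position: [0.4821, 0.1068, 0.0345]
tcp_rot: [[-1.0, -0.007, 0.011], [-0.007, 1.0, 0.0], [-0.011, 0.0, -1.0]]
force: [9.0, 1.2, -5.3]
grasp_force: 29.9
```

```bash
python3 -m jog '-4.5 0 0 0 0 0 40; 0 0 0 0 0 0 40'|egrep 'pos|force|rot'; python3 -m jog '0 0 0 0 0 0 60; 0 0 0 0 0 0 87;0 0 0 0 0 0 87; 0 0 -20 0 0 0 87; 0 0 -60 0 0 0 87'|egrep 'pos|force|rot'; python3 pl.py 559 -12 110 11.5; python3 pl.py 559 -12 33 11.5;python3 look.py b
```

```text
position: [0.4824, 0.1068, 0.0342]
tcp_rot: [[-1.0, -0.008, 0.002], [-0.008, 1.0, -0.0], [-0.002, -0.0, -1.0]]
force: [3.7, -0.7, 0.2]
grasp_force: 30.0
position: [0.4785, 0.1067, 0.1122]
tcp_rot: [[-1.0, -0.008, -0.009], [-0.008, 1.0, 0.0], [0.009, 0.0, -1.0]]
force: [0.8, -0.0, 0.2]
grasp_force: 0.0
p [478.5 106.7 112.2] yaw 0.46 t 9.325 open 84.25376163038588 f [ 0.8 -0.   0.2] 0.0
shift now axes [ -79.6 -119.4    1.5] after turn [ -55.3 -132.4    2.2] turn [ 0.001  -0.0089 -0.1927] n>= 3
p [478.5 106.7 112.2] yaw 0.46 t 9.325 open 84.25376163038588 f [ 0.8 -0.   0.2] 0.0
shift now axes [ -80.3 -119.4   78.5] after turn [ -55.3 -132.4   79.2] turn [ 0.001  -0.0089 -0.1927] n>= 3
```

View pics/b.png

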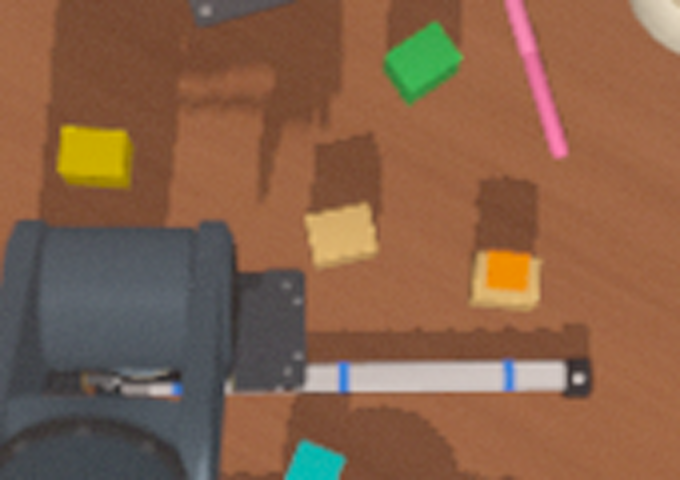

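```bash
python3 -m jog '0 0 0 0 0 -0.096 87; 0 0 0 0 0 -0.097 87; -18 -44 0 0 0 0 87; -18 -44 0 0 0 0 87; -18 -44 0 0 0 0 87; 0 0 0 0 0 0 87'|egrep 'pos|force|rot'; python3 pl.py 559 -12 33 11.5
```

```text
position: [0.563, -0.0148, 0.1139]
tcp_rot: [[-0.981, -0.196, 0.003], [-0.196, 0.981, -0.001], [-0.003, -0.002, -1.0]]
force: [-0.5, 0.2, 0.6]
grasp_force: 0.0
p [563.  -14.8 113.9] yaw 11.32 t 10.125 open 86.85581412043943 f [-0.5  0.2  0.6] 0.0
shift now axes [ 3.6  3.7 80.9] after turn [ 3.4  3.5 80.9] turn [-0.0017  0.0026 -0.0032] n>= 2
```

```bash
python3 -m jog '2 2 40 0 0 0 87; 0 0 28 0 0 0 87; 0 0 12 0 0 0 87; 0 0 0 0 0 0 40; 0 0 0 0 0 0 40; 0 0 0 0 0 0 40; 0 0 0 0 0 0 40; 0 0 -5 0 0 0 40; 0 0 0 0 0 0.095 40; 0 0 0 0 0 0.096 40; 0 0 0 0 0 0 40'|egrep 'pos|force|rot'; python3 pl.py 492 -13 39 0.5
```

```text
position: [0.5584, -0.0102, 0.0393]
tcp_rot: [[-1.0, -0.011, 0.0], [-0.011, 1.0, -0.0], [-0.0, -0.0, -1.0]]
force: [0.2, -0.0, -1.5]
grasp_force: 29.9
p [558.4 -10.2  39.3] yaw 0.65 t 11.5 open 46.01789906071293 f [ 0.2 -0.  -1.5] 29.873122572898865
shift now axes [66.4 -2.1  0.3] after turn [66.4 -2.2  0.3] turn [-0.0001  0.0004  0.0026] n>= 2
```

```bash
python3 -m jog '22 -0.7 0 0 0 0 40; 22 -0.7 0 0 0 0 40; 22 -0.7 0 0 0 0 40; 0 0 5 0 0 0.002 40; 0 0 0 0 0 0 40'|egrep 'pos|force'; python3 -m jog '4 0 0 0 0 0 40; 2 0 0 0 0 0 40; 0 0 0 0 0 0 40'|egrep 'pos|force'; python3 -m jog '2 0 0 0 0 0 40; 0 0 0 0 0 0 40'|egrep 'pos|force'; python3 -m jog '2 0 0 0 0 0 40; 0 0 0 0 0 0 40'|egrep 'pos|force'
```

```text
position: [0.4889, -0.0139, 0.0362]
force: [-10.6, -7.0, 24.6]
grasp_force: 30.0
position: [0.4884, -0.0141, 0.036]
force: [-1.5, -3.0, 15.8]
grasp_force: 30.0
position: [0.4883, -0.0141, 0.0361]
force: [1.4, -0.9, 13.0]
grasp_force: 30.0
position: [0.4879, -0.0141, 0.0362]
force: [3.3, 0.8, 12.1]
grasp_force: 30.0
```

```bash
python3 -m jog '-11 1 0 0 0 0 40; 0 0 0 0 0 0 40; 0 0 0 0 0 0 40'|egrep 'pos|force|rot'; python3 pl.py 490 -13 34 0.5; python3 look.py e
```

```text
position: [0.4919, -0.0132, 0.036]
tcp_rot: [[-1.0, -0.012, -0.003], [-0.012, 1.0, -0.002], [0.003, -0.002, -1.0]]
force: [-7.3, -7.4, 20.0]
grasp_force: 30.0
p [491.9 -13.2  36. ] yaw 0.68 t 13.375 open 45.841791271722826 f [-7.3 -7.4 20. ] 30.02024620771408
shift now axes [1.8 0.2 2. ] after turn [1.9 0.2 2. ] turn [-0.002  -0.0028  0.0032] n>= 1
```

```bash
python3 - <<'E'
from rig import *
import cv2
d=capture("side");cv2.imwrite("pics/f.png",cv2.resize(d["color"][190:300,210:380,::-1],None,fx=4.5,fy=4.5,interpolation=cv2.INTER_CUBIC))
E
```

```text
(no output)
```

View pics/f.png

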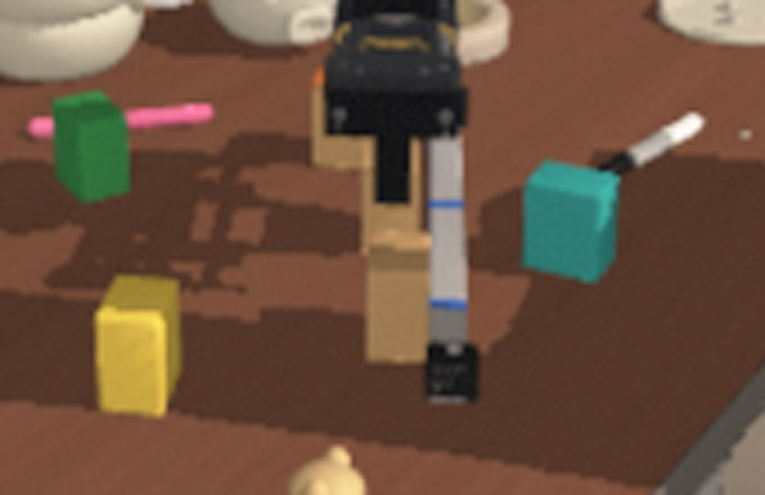

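The side view shows c upright against the rail at its mark (crop (400,310)), and b upright in the gripper but pressed down onto the table. I'll raise it 2 mm to relieve that, then push against the rail.

```bash
python3 -m jog '0 0 -2 0 0 0 40; 0 0 0 0 0 0 40'|egrep 'pos|force'; python3 -m jog '2 0 0 0 0 0 40; 0 0 0 0 0 0 40'|egrep 'pos|force'; python3 -m jog '2 0 0 0 0 0 40; 0 0 0 0 0 0 40'|egrep 'pos|force'; python3 -m jog '2 0 0 0 0 0 40; 0 0 0 0 0 0 40'|egrep 'pos|force';  python3 -m jog '2 0 0 0 0 0 40; 0 0 0 0 0 0 40'|egrep 'pos|force'
```

```text
position: [0.4941, -0.0121, 0.0362]
force: [-0.2, 0.1, -1.0]
grasp_force: 30.0
position: [0.4923, -0.012, 0.036]
force: [2.3, -0.5, 2.0]
grasp_force: 30.0
position: [0.4896, -0.012, 0.036]
force: [1.9, 0.6, 2.7]
grasp_force: 30.0
position: [0.4872, -0.012, 0.036]
force: [0.8, -0.6, 1.3]
grasp_force: 30.0
position: [0.4853, -0.012, 0.036]
force: [1.7, -0.5, 2.5]
grasp_force: 30.0
```

```bash
python3 -m jog '1.5 0 0 0 0 0 40; 0 0 0 0 0 0 40'|egrep 'pos|force';  python3 -m jog '1.5 -0.7 0 0 0 0 40; 0 0 0 0 0 0 40'|egrep 'pos|force'; python3 -m jog '1.5 0 0 0 0 0 40; 0 0 0 0 0 0 40'|egrep 'pos|force'; python3 pl.py 485 -13 36 0.5
```

```text
position: [0.4851, -0.0121, 0.0361]
force: [4.9, 3.1, 1.2]
grasp_force: 30.0
position: [0.4848, -0.0128, 0.0361]
force: [5.9, 3.1, 0.5]
grasp_force: 30.0
position: [0.4844, -0.0129, 0.0363]
force: [7.9, 4.2, -1.2]
grasp_force: 30.0
p [484.4 -12.9  36.3] yaw 0.42 t 15.475 open 45.781152139423206 f [ 7.9  4.2 -1.2] 29.996164441108704
shift now axes [-0.6 -0.1  0.3] after turn [-0.6 -0.1  0.3] turn [-0.0009  0.0076 -0.0015] n>= 1
```

```bash
python3 -m jog '-3 0 0 0 0 0 40; 0 0 0 0 0 0 40; 0 0 0 0 0 0 60; 0 0 0 0 0 0 87;0 0 0 0 0 0 87; 0 0 -20 0 0 0 87; 0 0 -55 0 0 0 87; 0 0 0 0 0 0 87'|egrep 'pos|force|rot'; python3 pl.py 528.5 -131.5 110 -3; python3 pl.py 528.5 -131.5 33 -3
```

```text
position: [0.4856, -0.0132, 0.1139]
tcp_rot: [[-1.0, -0.008, 0.006], [-0.008, 1.0, -0.002], [-0.006, -0.002, -1.0]]
force: [-0.5, 0.1, 0.2]
grasp_force: 0.0
p [485.6 -13.2 113.9] yaw 0.49 t 16.475 open 85.88193727528402 f [-0.5  0.1  0.2] 0.0
shift now axes [ -41.8 -118.7    4.3] after turn [ -49.  -115.9    3.9] turn [-0.0017  0.0063  0.0608] n>= 3
p [485.6 -13.2 113.9] yaw 0.49 t 16.475 open 85.88193727528402 f [-0.5  0.1  0.2] 0.0
shift now axes [ -41.3 -118.5   81.3] after turn [ -49.  -115.9   80.9] turn [-0.0017  0.0063  0.0608] n>= 3
```

```bash
python3 -m jog '0 0 0 0 0 0.061 87; -24 -58 0 0 0 0 87; -24 -58 0 0 0 0 87; 0 0 0 0 0 0 87'|egrep 'pos|force|rot'; python3 pl.py 528.5 -131.5 34 -3
```

```text
position: [0.5273, -0.1351, 0.1102]
tcp_rot: [[-0.998, 0.058, 0.002], [0.058, 0.998, -0.002], [-0.003, -0.002, -1.0]]
force: [-0.6, 0.1, 0.4]
grasp_force: 0.0
p [ 527.3 -135.1  110.2] yaw -3.31 t 16.975 open 87.17577345719427 f [-0.6  0.1  0.4] 0.0
shift now axes [-0.8  3.8 76.2] after turn [-1.   3.7 76.2] turn [-0.0018  0.0025 -0.0054] n>= 2
```

```bash
python3 -m jog '-1 3.7 40 0 0 0 87; 0 0 25 0 0 0 87; 0 0 11 0 0 0 87; 0 0 0 0 0 0 40; 0 0 0 0 0 0 40; 0 0 0 0 0 0 40; 0 0 0 0 0 0 40; 0 0 -5 0 0 0 40; 0 0 0 0 0 -0.061 40; 0 0 0 0 0 0 40'|egrep 'pos|force|rot'; python3 pl.py 494 -133 39 0.5
```

```text
position: [0.5267, -0.127, 0.0403]
tcp_rot: [[-1.0, -0.007, 0.0], [-0.007, 1.0, -0.0], [-0.0, -0.0, -1.0]]
force: [-0.9, -0.5, -0.2]
grasp_force: 29.5
p [ 526.7 -127.    40.3] yaw 0.43 t 18.225 open 46.19576149449962 f [-0.9 -0.5 -0.2] 29.545174597487858
shift now axes [32.7 -5.8  1.3] after turn [32.7 -5.7  1.3] turn [-0.0002  0.0004 -0.0013] n>= 1
```

```bash
python3 -m jog '14 -3 0 0 0 0 40; 15 -3 0 0 0 -0.001 40; 0 0 3 0 0 0 40; 0 0 0 0 0 0 40'|egrep 'pos|force'; python3 -m jog '0 0 1.5 0 0 0 40; 0 0 0 0 0 0 40'|egrep 'pos|force'; python3 -m jog '3 0 0 0 0 0 40; 2 0 0 0 0 0 40; 0 0 0 0 0 0 40'|egrep 'pos|force'
```

```text
position: [0.4953, -0.1333, 0.0379]
force: [-4.4, -2.6, 10.5]
grasp_force: 29.8
position: [0.496, -0.1337, 0.0372]
force: [-5.3, -2.1, 17.2]
grasp_force: 30.0
position: [0.4953, -0.1339, 0.0373]
force: [3.3, 3.2, 10.0]
grasp_force: 29.9
```

```bash
python3 -m jog '0 0.5 -1.2 0 0 0 40; 0 0 0 0 0 0 40'|egrep 'pos|force'; python3 -m jog '2 0 0 0 0 0 40; 0 0 0 0 0 0 40'|egrep 'pos|force'; python3 -m jog '2 0 0 0 0 0 40; 0 0 0 0 0 0 40'|egrep 'pos|force'; python3 -m jog '1.5 0 0 0 0 0 40; 0 0 0 0 0 0 40'|egrep 'pos|force'
```

```text
position: [0.4931, -0.1332, 0.0373]
force: [0.2, 0.4, 7.4]
grasp_force: 29.9
position: [0.4922, -0.1334, 0.0374]
force: [2.4, 2.2, 5.4]
grasp_force: 29.9
position: [0.4907, -0.1337, 0.0374]
force: [3.0, 0.4, 5.2]
grasp_force: 29.9
position: [0.4891, -0.134, 0.0374]
force: [3.8, -0.2, 5.8]
grasp_force: 29.9
```

```bash
python3 -m jog '1.5 0.9 -0.5 0 0 0 40; 0 0 0 0 0 0 40'|egrep 'pos|force'; python3 -m jog '1.5 0 0 0 0 0 40; 0 0 0 0 0 0 40'|egrep 'pos|force'; python3 -m jog '1.5 0 0 0 0 0 40; 0 0 0 0 0 0 40'|egrep 'pos|force'; python3 -m jog '1.5 0 0 0 0 0 40; 0 0 0 0 0 0 40'|egrep 'pos|force|rot'
```

```text
position: [0.4865, -0.1327, 0.0373]
force: [2.4, -2.3, 2.8]
grasp_force: 29.9
position: [0.4863, -0.1328, 0.0374]
force: [5.5, -1.1, 2.6]
grasp_force: 29.9
position: [0.4862, -0.1328, 0.0375]
force: [8.1, 0.9, 2.1]
grasp_force: 29.9
position: [0.4858, -0.1328, 0.0377]
tcp_rot: [[-1.0, -0.008, 0.01], [-0.008, 1.0, -0.003], [-0.01, -0.003, -1.0]]
force: [11.0, 2.8, 0.4]
grasp_force: 29.9
```

```bash
python3 -m jog '-4 0 0 0 0 0 40; 0 0 0 0 0 0 40; 0 0 0 0 0 0 60; 0 0 0 0 0 0 87;0 0 0 0 0 0 87; 0 0 -20 0 0 0 87; 0 0 -60 0 0 0 87; 0 -60 -10 0 0 0 87; 0 -60 0 0 0 0 87; 0 -60 0 0 0 0 87; 0 -60 0 0 0 0 87; 0 0 0 0 0 0 87'|egrep 'pos|force|rot'; cat > look2.py <<'E'
from m2 import *
D={c:capture(c) for c in("top","side")}
a=D["top"]["color"][150:250,185:325,::-1];b=D["side"]["color"][195:295,225:365,::-1]
cv2.imwrite("pics/row.png",cv2.resize(np.vstack([a,b]),None,fx=3,fy=3,interpolation=cv2.INTER_CUBIC))
for n,N,x,y in(("s","carton_sample",.486,-.133),("b","carton_b",.485,-.013),("c","carton_b",.484,.107)):
    for c in D:
        o=near(c,D[c],N,(x,y,.028))
        if o is None: print(n,c,"none");continue
        p,e=fit([(D[c],o[1])],planar(CART),(x,y,.009),(.004,.004,.1));print(n,c,(p[:2]*1000).round(1),np.degrees(p[2]).round(1),round(e,3))
im=D["top"]["color"].astype(float);w=np.clip(im[:,:,2]-im[:,:,0]-40,0,None)
for y in(-.133,-.013,.107):
    q=proj(D["top"],np.array([[.458,y,.024]]))[0].round().astype(int);sl=np.s_[q[1]-7:q[1]+8,q[0]-7:q[0]+8];ww=w[sl];Y,X=np.mgrid[sl]
    if ww.sum()>0:print(unproj(D["top"],((X*ww).sum()/ww.sum(),(Y*ww).sum()/ww.sum()),.024)*1000)
for c in D:print(c,"tag_centre",[(round(r["conf"],2),np.round(r["at"],4).tolist()) for r in place_of(c,"tag_centre")[:2]],[np.round(r["at"],4).tolist() for r in place_of(c,"camera_head")[:1]])
E
python3 look2.py
```

```text
position: [0.4869, -0.3767, 0.1269]
tcp_rot: [[-1.0, -0.004, 0.001], [-0.004, 1.0, -0.002], [-0.001, -0.002, -1.0]]
force: [-0.1, 0.3, -0.4]
grasp_force: 0.0
s top [ 486.5 -135. ] 0.1 0.123
s side [ 488.2 -134.6] 2.1 0.433
b top [485.2 -14.8] 3.3 0.146
b side [486.4 -30.1] 0.6 0.317
c top [483.9 105. ] 1.6 0.066
c side [485.1 104.4] 0.6 0.053
[ 463.89493399 -133.32479373   24.        ]
[458.40692142 -13.33067658  24.        ]
[457.03942887 106.79301219  24.        ]
top tag_centre [(0.77, [0.5054, -0.1289, 0.0303]), (0.43, [0.4918, -0.1329, 0.0025])] [[0.7177, 0.0504, 0.2484]]
side tag_centre [(0.76, [0.5098, -0.1309, 0.0323])] [[0.7178, 0.0549, 0.2556]]
```

View pics/row.png

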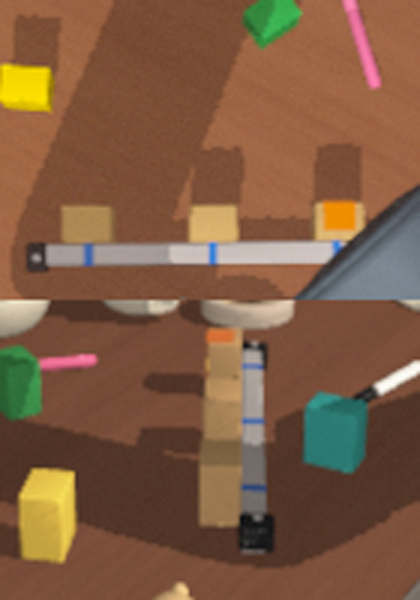

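Row is good: in the top half the cartons at crop (87,223), (213,223) and (338,220) sit on the stripes at 88, 212 and 336. The side half shows all three flush and upright. Next I'll pick up the tagged one.

```bash
python3 -m jog '0 61 0 0 0 0 87; 0 61 0 0 0 0 87; 0 61 0 0 0 0 87; 0 61 0 0 0 0 87; 0 0 10 0 0 0 87; 0 0 0 0 0 0 87'|egrep 'pos|force|rot'; python3 pl.py 486.4 -133 35 0.5
```

```text
position: [0.4854, -0.128, 0.1168]
tcp_rot: [[-1.0, -0.01, -0.0], [-0.01, 1.0, -0.0], [0.0, -0.0, -1.0]]
force: [-0.3, -0.1, 0.7]
grasp_force: 0.0
p [ 485.4 -128.   116.8] yaw 0.59 t 24.2 open 87.22176451788013 f [-0.3 -0.1  0.7] 0.0
shift now axes [-1.  -4.9 81.8] after turn [-1.  -5.  81.8] turn [-0.0004 -0.0001  0.0016] n>= 2
```

```bash
python3 -m jog '-1 -4 30 0 0 0 87; 0 0 10 0 0 0 87; 0 0 0 0 0 0 87; 0 0 0 0 0 0 87'|egrep 'pos|force|rot'; python3 pl.py 486.4 -133 35 0.5
```

```text
position: [0.4865, -0.1326, 0.0776]
tcp_rot: [[-1.0, -0.008, 0.001], [-0.008, 1.0, -0.0], [-0.001, -0.001, -1.0]]
force: [0.3, 0.3, -0.2]
grasp_force: 0.0
p [ 486.5 -132.6   77.6] yaw 0.48 t 24.7 open 86.82126808679713 f [ 0.3  0.3 -0.2] 0.0
shift now axes [ 0.2 -0.4 42.6] after turn [ 0.2 -0.4 42.6] turn [-0.0005  0.0009 -0.0004] n>= 1
```

```bash
python3 -m jog '0 -0.4 30 0 0 0 87; 0 0 12 0 0 0 87; 0 0 0 0 0 0 87; 0 0 0 0 0 0 40; 0 0 0 0 0 0 40; 0 0 0 0 0 0 40; 0 0 0 0 0 0 40'|egrep 'pos|force|rot';  python3 pl.py 593 15 206.5 16.5 20; python3 -m jog '0 0 -10 0 0 0 40; 0 0 -40 0 0 0 40; 0 0 -50 0 0 0 40; 0 0 0 0 0 0 40'|egrep 'pos|force|rot';  python3 pl.py 593 15 206.5 16.5 20
```

```text
position: [0.4863, -0.1323, 0.0354]
tcp_rot: [[-1.0, -0.009, 0.0], [-0.009, 1.0, -0.0], [-0.0, -0.0, -1.0]]
force: [-0.2, 0.7, 0.4]
grasp_force: 0.0
p [ 486.3 -132.3   35.4] yaw 0.53 t 25.575 open 55.060117576257944 f [-0.2  0.7  0.4] 0.0
shift now axes [-108.2  146.3 -171.1] after turn [-194.   110.9 -111.5] turn [-0.0489 -0.3464 -0.2758] n>= 5
position: [0.4887, -0.1335, 0.139]
tcp_rot: [[-1.0, -0.009, 0.008], [-0.009, 1.0, -0.004], [-0.008, -0.004, -1.0]]
force: [0.0, -0.1, -0.6]
grasp_force: 30.0
p [ 488.7 -133.5  139. ] yaw 0.54 t 26.075 open 45.76791705876239 f [ 0.  -0.1 -0.6] 29.97750163078308
shift now axes [-106.2  147.2  -67.2] after turn [-156.7  112.8  -14.8] turn [-0.054  -0.3394 -0.2747] n>= 4
```

```bash
python3 - <<'E'
from fit import *
D={c:capture(c) for c in("top","side")}
q=proj(D["side"],np.array([[.49,-.13,.14]]))[0].astype(int);print(q)
b=D["side"]["color"][q[1]-60:q[1]+90,q[0]-80:q[0]+100,::-1]
cv2.imwrite("pics/lift.png",cv2.resize(b,None,fx=4,fy=4,interpolation=cv2.INTER_CUBIC))
for c in D:print(c,[(round(r["conf"],2),np.round(r["at"],4).tolist()) for r in place_of(c,"tag_centre")[:2]],[(round(r["conf"],2),np.round(r["at"],4).tolist()) for r in place_of(c,"carton_sample")[:2]])
E
```

```text
[299 180]
top [(0.55, [0.4597, -0.0148, 0.0026])] []
side [(0.68, [0.5098, -0.1304, 0.1245]), (0.57, [0.6862, -0.1591, 0.001])] [(0.62, [0.4884, -0.1342, 0.0928])]
```

View pics/lift.png

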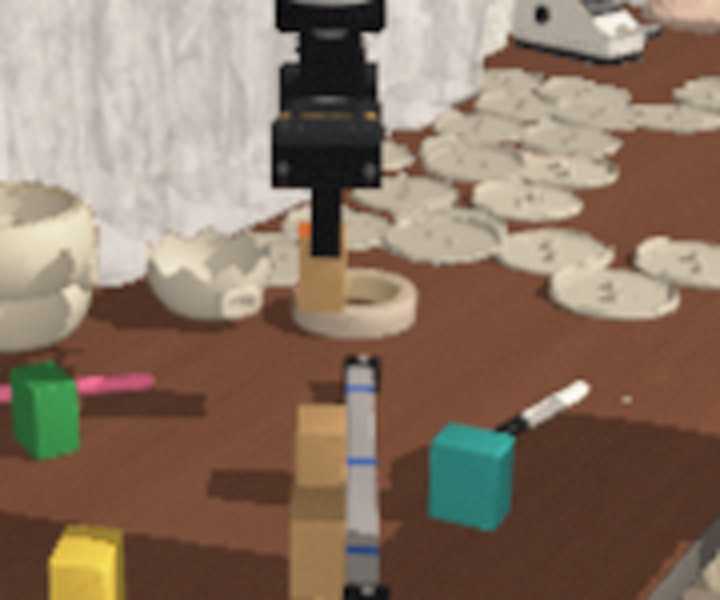

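The side crop shows the carton held upright at (323,270) with fingers near the top, and the other two cartons undisturbed in the row. It's gripped about 10 mm higher than planned, so I'll account for that.

```bash
python3 -m jog '0 0 -40 0 0 0 40; 0 0 -30 0 0 0 40; -17 0 0 -0.018 -0.115 -0.0915 40; 0 0 0 -0.018 -0.115 -0.0915 40; 0 0 0 -0.018 -0.115 -0.0915 40; 0 0 0 0 0 0 40;0 0 0 0 0 0 40'|egrep 'pos|force|rot';  python3 pl.py 588.6 13.6 216.5 16.5 20
```

```text
position: [0.5034, -0.1319, 0.2046]
tcp_rot: [[-0.909, -0.274, 0.313], [-0.256, 0.962, 0.099], [-0.329, 0.01, -0.944]]
force: [-0.6, -0.2, -0.1]
grasp_force: 30.0
p [ 503.4 -131.9  204.6] yaw 15.9 t 27.25 open 45.55110235843192 f [-0.6 -0.2 -0.1] 29.977634847164154
shift now axes [-118.6  116.7   29.9] after turn [-119.7  115.3   30.9] turn [ 0.006  -0.0142 -0.0133] n>= 3
```

```bash
python3 -m jog '-28 29 7.5 0.006 -0.014 -0.013 40; -28 29 7.5 0 0 0 40; -28 29 7.5 0 0 0 40; -28 29 7.5 0 0 0 40; 0 0 0 0 0 0 40;0 0 0 0 0 0 40'|egrep 'pos|force|rot';  python3 pl.py 588.6 13.6 216.5 16.5 20
cat > hold.py <<'E'
from fit import *
D={c:capture(c) for c in("top","side")}
s=read_state();R=s["tcp_rot"]
for c in D:
  print(c,"tag",[(round(r["conf"],2),np.round(r["at"],4).tolist()) for r in place_of(c,"tag_centre")[:2]],"focus",[(round(r["conf"],2),np.round(r["at"],4).tolist()) for r in place_of(c,"focus")[:2]],"head",[np.round(r["at"],4).tolist() for r in place_of(c,"camera_head")[:1]])
  im=D[c]["color"].astype(int);m=((im[:,:,0]>170)&(im[:,:,0]-im[:,:,2]>120)&(im[:,:,1]<170)).astype(np.uint8)
  g=proj(D[c],s["position"][None])[0];k,l,st,ce=cv2.connectedComponentsWithStats(m)
  print("orange",[(st[i].tolist(),ce[i].round(1).tolist()) for i in range(1,k) if st[i,4]>8],"tcp px",g.round(1),"exp tag",proj(D[c],(s["position"]+R@[-.019,0,.015])[None])[0].round(1))
P=[]
for c in D:
  q=proj(D[c],(s["position"]+R@[-.03,0,.0])[None])[0].astype(int);P.append(cv2.resize(D[c]["color"][max(q[1]-45,0):q[1]+45,q[0]-65:q[0]+65,::-1],(650,300 if 0 else 290*0+299),interpolation=cv2.INTER_CUBIC))
cv2.imwrite("pics/hold.png",np.vstack(P))
E
python3 hold.py
```

```text
position: [0.5812, 0.0127, 0.2148]
tcp_rot: [[-0.9, -0.286, 0.328], [-0.269, 0.958, 0.097], [-0.343, -0.001, -0.94]]
force: [-0.2, 0.0, -0.5]
grasp_force: 30.0
p [581.2  12.7 214.8] yaw 16.65 t 28.0 open 45.627674996506485 f [-0.2  0.  -0.5] 29.977557957172394
shift now axes [-7.5 -1.3  0.9] after turn [-7.5 -1.2  0.9] turn [0.     0.0005 0.0027] n>= 1
top tag [(0.67, [0.6022, 0.0222, 0.2071]), (0.56, [0.5097, 0.31, -0.002])] focus [] head [[0.7195, 0.0567, 0.2488]]
orange [([185, 174, 17, 11, 30], [195.5, 181.0])] tcp px [245.8 181.9] exp tag [243.3 173.9]
side tag [(0.79, [0.6065, 0.0229, 0.2088])] focus [] head [[0.7193, 0.0552, 0.2506]]
orange [([232, 262, 14, 20, 183], [237.6, 272.9])] tcp px [262.5 171.2] exp tag [253.7 174.7]
```

View pics/hold.png

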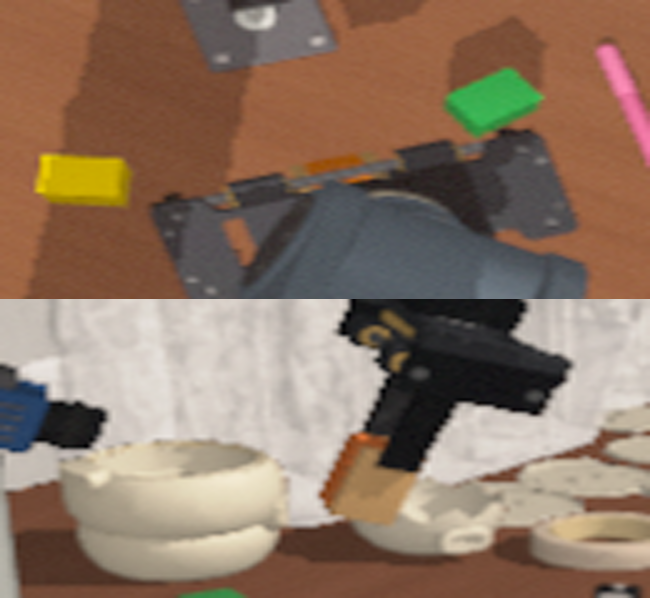

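The top crop shows the orange tag on the camera side of the gripper (330,163). The side crop shows the carton tilted towards the lens at (370,480) with fingers clear of the tag. Next I'll fit its pitch and slide in the hand.

```bash
cat > hf.py <<'E'
from fit import *
d=capture("side");s=read_state();R=s["tcp_rot"];p=s["position"]
F=[box((-.012,-.06,-.06),(.012,.06,.0225))@R.T+p]
ig=render(d,F)>0.02
q=proj(d,p[None])[0]
best=None
for n in("carton_sample","tag"):
  for r in trace("side",n):
    ys,xs=np.nonzero(r["pixels"]);
    if len(xs)and np.hypot(xs.mean()-q[0],ys.mean()-q[1])<40: best=r["pixels"] if best is None else best|r["pixels"];print(n,r["conf"],len(xs),xs.mean(),ys.mean())
m=best&~ig;B=box((-.018,-.023,0),(.017,.023,.0565))
# tool frame: carton x=tool x, z=-tool z; origin at (dx,0,h)
def model(v):
    Q=Ro.from_euler("y",v[2]).as_matrix()@np.diag([1,-1,-1.]);return [(B@Q.T+[v[0],0,v[1]])@R.T+p]
def cost(v): r=render(d,model(v));return np.abs(r-m)[~ig].sum()
from itertools import product
for x0 in((0,.045,0),(0,.042,.1),(-.002,.046,-.1)):
    o=minimize(cost,x0,method="Nelder-Mead",options=dict(initial_simplex=np.array([x0]*4)+np.vstack([np.zeros(3),np.diag([.004,.004,.12])]),xatol=1e-5,fatol=.01,maxiter=300))
    v=o.x;Q=Ro.from_euler("y",v[2]).as_matrix()@np.diag([1,-1,-1.]);t=np.array([v[0],0,v[1]])+Q@[-.018,0,.03]
    print((v[:2]*1000).round(1),"pitch",np.degrees(v[2]).round(1),o.fun,m.sum(),"tag in tool",(t*1000).round(1),"world",((R@t+p)*1000).round(1))
E
python3 hf.py
```

```text
carton_sample 0.54 327 258.91743119266056 177.5290519877676
[-0.1 40.4] pitch -1.3 11.545098039215686 85 tag in tool [-17.4   0.   10. ] world [600.   17.3 211.6]
[-0.2 40.3] pitch -1.6 11.435294117647059 85 tag in tool [-17.4   0.    9.9] world [599.9  17.3 211.7]
[-0.5 40.6] pitch -2.7 11.43921568627451 85 tag in tool [-17.    0.    9.8] world [599.6  17.2 211.7]
```

```bash
python3 -m jog '-7 -2 1.5 0 0.0 0 40; 0 0 0 0 0 0 40; 0 0 0 0 0 0 40'|egrep 'pos|force|rot'; cat > ov.py <<'E'
from fit import *
d=capture("side");s=read_state();R=s["tcp_rot"];p=s["position"]
q=proj(d,(p+[.03,0,-.01])[None])[0].astype(int);x0,y0,K=q[0]-50,q[1]-36,8
im=cv2.resize(d["color"][y0:y0+70,x0:x0+95,::-1],None,fx=K,fy=K,interpolation=cv2.INTER_CUBIC)
def line(X,c):
    a=(((proj(d,X)-[x0,y0]+.5)*K-.5)).round().astype(int);cv2.polylines(im,[a],False,c,1,cv2.LINE_AA)
for h,c in((.040,(0,0,255)),(.046,(255,0,0))):
    C=lambda *a:p+R@(np.array([0,0,h])+np.diag([1,-1,-1.])@np.array(a))
    line(np.array([C(-.018,-.023,.056),C(-.018,-.023,0),C(.017,-.023,0),C(.017,-.023,.056),C(-.018,-.023,.056)]),c)
H=Ro.from_euler("ZY",[16.5,-20.05],degrees=True).as_matrix();o=np.array([.7187,.0522,.25])
an=np.linspace(0,6.3,30);line(o+np.c_[0*an,.017*np.cos(an),.017*np.sin(an)]@H.T,(0,255,0))
L=.030
line(o+np.array([[L,.022,-.022],[L,.022,.022],[L+.056,.022,.022]])@H.T,(0,255,0))
line(np.array([o,o-H[:,0]*.12]),(0,255,255))
cv2.imwrite("pics/ov.png",im)
for c in("top","side"):
  capture(c) if c=="top" else 0
  print(c,[np.round(r["at"],4).tolist() for r in place_of(c,"tag_centre")[:1]],[np.round(r["at"],4).tolist() for r in place_of(c,"camera_head")[:1]])
E
python3 ov.py
```

```text
position: [0.5886, 0.0125, 0.216]
tcp_rot: [[-0.9, -0.286, 0.329], [-0.269, 0.958, 0.097], [-0.343, -0.001, -0.939]]
force: [0.5, 0.5, 0.5]
grasp_force: 30.0
top [[0.6861, -0.1534, -0.0029]] [[0.7148, 0.0545, 0.2506]]
side [[0.6139, 0.0244, 0.212]] [[0.7178, 0.0533, 0.2561]]
```

View pics/ov.png

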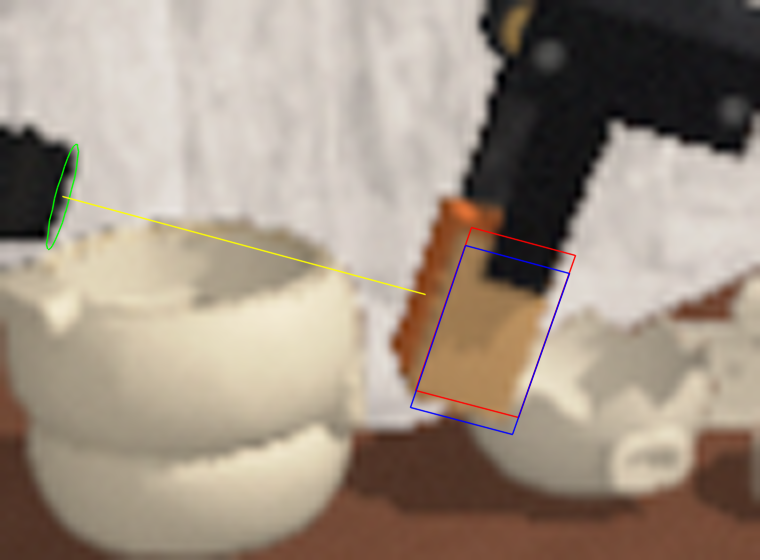

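The overlay shows the carton's bottom edge at about (412,397)–(515,416), matching red (h = 40 mm). The sides are about 3° more upright than the tool. I'll quantify that with a colour mask.

```bash
sed -e 's/(-.012,-.06,-.06),(.012,.06,.0225)/(-.0105,-.06,-.06),(.0105,.06,.0235)/' hf.py > hf2.py; python3 - <<'E'
t=open('hf2.py').read()
t=t.replace("m=best&~ig;","""
im=d["color"].astype(float);g=np.clip((im[:,:,0]-im[:,:,2]-38)/30,0,1)*np.clip((im[:,:,0]-95)/30,0,1)
Y,X=np.mgrid[:384,:512];far=np.hypot(X-q[0]+3,Y-q[1]-8)>17;ig=ig|far
k,l,st,ce=cv2.connectedComponentsWithStats(((g>0)&~far).astype(np.uint8));print(st[1:,4],ce[1:].round(),q)
m=g*(l==1+st[1:,4].argmax());
""")
open('hf2.py','w').write(t)
E
python3 hf2.py; python3 hf.py|tail -3
```

```text
carton_sample 0.77 347 256.05187319884726 176.5850144092219
tag 0.42 95 252.10526315789474 171.01052631578946
[355  33   2   2] [[256. 178.]
 [241. 180.]
 [268. 182.]
 [250. 191.]] [259.52622175 170.78328716]
[ 1.1 42.6] pitch 0.5 10.423921568627453 327.6355555555555 tag in tool [-17.1   0.   12.8] world [608.   18.3 209.9]
[ 1.1 42. ] pitch 2.0 11.216078431372548 327.6355555555555 tag in tool [-17.9   0.   12.7] world [608.7  18.5 210.2]
[ 1.  42.2] pitch 0.2 10.192549019607844 327.6355555555555 tag in tool [-17.1   0.   12.2] world [607.8  18.2 210.4]
[-0.9 41.6] pitch 1.5 10.882352941176471 93 tag in tool [-19.7   0.   12.1] world [610.2  18.9 211.5]
[-0.7 41.8] pitch 0.7 11.329411764705883 93 tag in tool [-19.1   0.   12. ] world [609.6  18.7 211.3]
[-0.5 41.6] pitch 2.5 11.215686274509803 93 tag in tool [-19.8   0.   12.5] world [610.4  18.9 211.1]
```

```bash
python3 - <<'E'
from fit import *
for c in("top","side"):
    T=[];H=[];S=[]
    for i in range(8):
        capture(c)
        for n,A,ok in(("tag_centre",T,lambda a:a[2]>.15),("camera_head",H,lambda a:a[2]>.2),("camera_stand",S,lambda a:a[0]>.72)):
            for r in place_of(c,n):
                if ok(r["at"]):A.append(r["at"]);break
    print(c,*[(len(A),(np.mean(A,0)*1000).round(1),(np.std(A,0)*1000).round(1)) if A else None for A in(T,H,S)])
print(read_state()["time_s"],read_state()["position"])
E
```

```text
top (8, array([609.6,  20.3, 209. ]), array([1.5, 1.3, 1.8])) (7, array([702.4,  49.2, 244.7]), array([37.8, 11.7, 13.3])) (8, array([774.5,  66.6,  -1.2]), array([0.9, 1.7, 1.9]))
side (8, array([612.1,  22.4, 206.9]), array([ 1.4,  3.1, 11.8])) (8, array([718.4,  54.3, 254. ]), array([1.4, 1.4, 1.4])) (8, array([770.6,  70.5,   2.1]), array([1.8, 1.4, 1.9]))
32.725 [0.5884948  0.01239521 0.21604036]
```

The averaged tag position is within about 2 mm of the focus point, so I'm handing in.

```bash
python3 -c "
from rig import *
print(hand_in())"
```

```text
the job is handed in; nothing more can be done
None
```

I squared up all three kraft cartons against the rail, then picked out the tagged one and handed in while holding it to the inspection camera. The tag centre measured about 2 mm from the 12 cm focus point, with fingers clear of the tag. The gripper holds the 20° tilt, but I could only confirm the carton's own tilt to about 3°. The other two cartons were still in their row when last checked, just after the lift.

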